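# Key the portion disc onto the doughnut-batter dispenser

## Robot

A 7-joint arm with a two-finger parallel gripper is mounted at the origin on the work surface. World frame = base frame: x ahead of the robot, y to its left, z up, the work surface at z = 0. Lengths are in m, angles in rad, forces in N, time in s.
With the tool pointing down it reaches from about 0.4 to 0.875 m from the base axis. Payload 19.3 kg.
Tool frame: the origin (TCP) lies at the very end of the fingers, on their centre line; the grasp point (between the pads) lies 19 mm behind it; z points along the fingers, y is the direction in which the jaws open and shut (so a half turn about z gives the same grasp; the last joint's range is limited). The gripper opens to 85 mm and grips with 20 to 120 N. Pads are 22 mm wide; open, the fingers measure 114 mm over their backs; the gripper's body (76 mm by 85 mm) begins 54 mm behind the grasp point. The pads swing forward as they close: fully open they stand 13 mm farther back than shut.
Start: joints at [-1.172, 0.521, -0.036, 1.599, 0.021, 1.021, -0.113], TCP at [0.282, 0.558, 0.2] pointing down, gripper open.
Joint ranges: [-2.91, 2.91], [-0.3, 2.13], [-1.5, 1.42], [0.17, 2.43], [-1.26, 4.41], [0.16, 1.93], [-2.52, 2.52]. Speed limits (rad/s): [1.89, 1.89, 2.39, 2.39, 3.01, 3.01, 3.01].

## Interface

Orientations are given as [roll, pitch, yaw] about the fixed x, y, z axes, in that order (R = Rz(yaw) Ry(pitch) Rx(roll)).
In Python, from workcell import bot gives the robot as it stands. The module is installed in compiled form; this text tells all that it offers.
- The arm moves only by the shell command python3 -m inch 'ROWS' [FORCE]. ROWS is JSON, a list of rows, each an object of numbers: "dx", "dy", "dz": the shift along the tool's x, y, z in mm; "rx", "ry", "rz": the turn, a rotation vector about the tool's x, y, z in rad; "hand": the closure, from -1 (fully open) to 1 (shut), so that 0 is half open. In form: [{"dx": .., "dy": .., "dz": .., "rx": .., "ry": .., "rz": .., "hand": ..}, ...]. A call has 1 to 10 rows; each row shifts and turns the commanded pose from where the row before left it, along the tool's axes as they then stand; what a row does not reach is not made up. A row lasts 1/10 s, in which the tool goes at most 50 mm and 8.59 degrees, less where a joint would pass 70% of its speed; a pose out of reach is approached as far as the arm can. A call with a gripper value outside its range is refused whole. The fingers move at their own pace and stop on an object; FORCE is the grip in N (left out, the last holds). Time passes only in rows, so rows that do not move let the fingers close. It gives the time, the measured TCP pose, the force and the opening at its end, in the units of the state.
- bot.observe(): the state, without advancing time (a new reading comes with each control period).
- bot.grab_frame(name): name is "scene" or "top"; returns (picture, depth): 480x640x3 uint8, red, green, blue; 480x640 float32, m along the optical axis (not along the pixel's ray), 0 where there is no reading.
- bot.get_calibration(name): a dict with "vertical_fov" (degrees; the focal length in pixels is half the picture's height over the tangent of half this angle, whatever the lens; pixels are square), "cx", "cy" (the principal point, pixels), "origin" and "orientation" of the camera in the world. Camera axes: x right, y down, z forward; pixel columns grow to the right and rows downward; lengths in m; the calibration is good to about 2 mm. A picture is of the moment at which its call begins. get_calibration takes no time and is no camera call.
- bot.job_done(): hands the job in, once; it reports no verdict.
Trained networks look in the newest picture that a camera, given by its name, has taken for a name from the list of things; names that differ only in an ending like _2 or _b are one class to them, and where a whole thing is asked for, a point or a joint stands for the part that bears it (a point fixed in the world has none). Each returns a list of dicts, best first, with "score" (0 to 1); they miss things now and then, are a little off and sometimes report something else, mostly with a low value. They report only what shows in the picture. A call takes as long as a camera call. They do not tell look-alikes from the thing itself.
- bot.trace(camera, target): "region" (480x640 bool, what is visible of it) and "box" ([left, top, right, bottom] in pixels, round what is visible of it).
- bot.tip_of(camera, target): "centre" ([row, column] in pixels: a listed point, or the origin of a listed thing).
The state is a dict: "clock": time; "qpos": joint angles; "qd": joint speeds; "joint_efforts": joint torques, N m; "position": TCP position; "tool_rot": TCP orientation; "force": force on the tool from outside, world axes, zero at the start; "moment": the same for the moment, N m; "grip_width": finger opening in m.
Only numpy, scipy, OpenCV 4.12 (cv2) and the standard library are available. Lean on these libraries where they do the work, as an engineer would, in place of code of your own. Each camera call takes 0.05 s, during which the arm holds its last target.

## Task

Put the freshly washed batter dispenser back in working order: with a fingertip, push the yellow peg round to turn the blue portion disc on its spindle until the notch in its rim stands over the red drive pin, then press down on the disc's hub until the disc is fully home and level, with the pin standing up in the notch. Only push and press: do not lift the disc off its spindle, and leave the shaker, the bowl and the cutter ring undisturbed.

Things in the scene. Friction and masses are not known exactly. Their poses are not given: they have to be found in the camera images.
- base: the dispenser's drive base, fixed to the counter: an aluminium drum 200 mm across, 40 mm high, with a low grey control box on the side away from the pin. Origin: on the counter, on the drum's axis, which is also the disc's turning axis; z up; x points along the red drive pin. A steel spindle (24 mm across) on the axis, hidden inside the disc's hub, guides the disc
- pin (a point): the red drive pin: a fixed, radial, round-topped bar 10 mm wide that runs from 58 to 92 mm from the axis, so that it shows beyond the disc's rim. This point is on its top, 64 mm from the axis, 54 mm above the counter
- disc: the blue portion disc, loose on the spindle: 144 mm across, 8 mm thick, about 0.25 kg. Origin: centre of its underside; its x axis points to its notch. It rests level on a black friction carrier, underside 56 mm above the counter, and turns either way by any amount (1 to 3 N at the peg; it stops when the push stops). Fully home its underside is 44 mm above the counter
- notch (a point): the notch in the disc's rim: 16 mm wide, open outwards, cut in to 56 mm from the disc's axis. This point is on its centre line, 64 mm from the disc's axis, level with the disc's top face (8 mm above its underside)
- peg (a point): centre of the top of the yellow peg for turning the disc: 14 mm across, standing 30 mm above the disc's top face, 58 mm from the disc's axis, opposite the notch
- hub (a point): centre of the flat top of the disc's hub (48 mm across, 20 mm above the disc's top face, white spot), on its axis: the place to press; 84 mm above the counter at the start, 72 mm fully home. With notch over pin, 4 to 8 N sends disc and carrier down 12 mm to a hard stop, and they stay down; else the pin stops them after 2 mm
- shaker: bystander: steel sugar shaker, 66 mm across, 100 mm high, standing on the counter. Origin: centre of its underside
- bowl: bystander: blue ceramic bowl, 100 mm across, 45 mm high. Origin: centre of its underside
- cutter: bystander: orange dough-cutter ring, 72 mm across, 40 mm high. Origin: centre of its underside
Not all that is in view belongs to the job. Of the things shaped like the base, the aluminium one is meant. Of the things shaped like the disc, the blue one is meant.

How it is judged:
By the outcome, as a careful person would: the job done as asked, in the order asked, and still so for the second after the job is handed in, with the robot touching nothing.
It also fails if it takes over 64 s, if anything falls off the work surface, if the arm or the gripper's body presses on something with over 40 N, if the wrist force passes 120 N, or if a joint passes its speed limit or range.

## Working session

There is one attempt and no reset: what is moved stays moved. The work goes in short steps, Python scripts to look and compute and a shell command to move; the robot and the scene stay as the last step left them, time stands still between calls to the robot, and variables do not carry over. Pictures are saved under pics/ and viewed, and the job is handed in when it is done.

```bash
mkdir -p pics; cat > h.py <<'E'
import numpy as np, cv2
from workcell import bot
from scipy.spatial.transform import Rotation as R
def cal(n):
    c=bot.get_calibration(n); f=240/np.tan(np.radians(c["vertical_fov"])/2)
    o=np.array(c["orientation"]); 
    M=R.from_euler('xyz',o).as_matrix() if o.size==3 else (o if o.size==9 else R.from_quat(o).as_matrix())
    return f,c["cx"],c["cy"],np.array(c["origin"]),M
def ray(n,r,c):
    f,cx,cy,o,M=cal(n); return o,M@np.array([(c-cx)/f,(r-cy)/f,1])
def at_z(n,r,c,z):
    o,d=ray(n,r,c); return o+d*(z-o[2])/d[2]
def at_d(n,r,c,dep):
    o,d=ray(n,r,c); return o+d*dep
def proj(n,p):
    f,cx,cy,o,M=cal(n); q=M.T@(np.array(p)-o); return np.array([cy+f*q[1]/q[2],cx+f*q[0]/q[2]])
def two(n1,a,n2,b):
    o1,d1=ray(n1,*a);o2,d2=ray(n2,*b)
    s=np.linalg.lstsq(np.c_[d1,-d2],o2-o1,rcond=None)[0]
    p,q=o1+s[0]*d1,o2+s[1]*d2
    return (p+q)/2,np.linalg.norm(p-q)
E
python3 - <<'E'
from h import *
np.set_printoptions(precision=4,suppress=True)
s=bot.observe(); print(s["clock"],s["position"],s["tool_rot"],s["force"],s["grip_width"])
for n in("scene","top"):
    print(n,bot.get_calibration(n))
    im,d=bot.grab_frame(n); cv2.imwrite(f"pics/{n}0.png",im[:,:,::-1]); np.save(f"{n}0.npy",d)
res={}
for t in("base","disc","peg","hub","notch","pin"):
    for n in("scene","top"):
        L=bot.tip_of(n,t); print(t,n,[(np.round(l["centre"],1).tolist(),round(l["score"],2)) for l in L[:4]])
E
```

```text
0.0 [0.2823 0.5572 0.1992] [-3.1405  0.0001  2.6728] [-0.4001  0.4167  0.32  ] 0.08517277665989757
scene {'vertical_fov': 52.951375949536754, 'cx': 310.93000571472976, 'cy': 248.63692354580394, 'origin': array([ 1.2341, -0.2693,  0.7584]), 'orientation': array([-2.3254,  0.0024,  1.0784])}
top {'vertical_fov': 49.51826418744609, 'cx': 320.9010370499936, 'cy': 242.8071318987222, 'origin': array([0.4563, 0.0651, 0.9499]), 'orientation': array([-2.9691, -0.024 , -1.5556])}
base scene [([205.4, 346.0], 0.98), ([283.2, 253.0], 0.84)]
base top [([346.7, 200.1], 0.56)]
disc scene [([266.8, 382.2], 0.77), ([263.8, 247.9], 0.56)]
disc top [([222.6, 224.4], 0.81), ([271.2, 377.8], 0.76), ([362.1, 451.7], 0.49)]
peg scene [([257.8, 272.2], 0.61), ([265.8, 371.8], 0.61)]
peg top [([207.1, 248.4], 0.78), ([244.7, 359.5], 0.72)]
hub scene [([259.7, 389.9], 0.93), ([259.7, 248.7], 0.59), ([313.0, 340.3], 0.51)]
hub top [([219.7, 223.0], 0.91), ([271.5, 375.8], 0.68)]
notch scene [([251.0, 403.4], 0.72), ([256.7, 226.9], 0.67)]
notch top [([302.1, 397.6], 0.83), ([234.8, 185.8], 0.56)]
pin scene [([204.7, 345.7], 0.8), ([290.4, 234.2], 0.58)]
pin top [([249.4, 399.7], 0.9), ([317.5, 216.0], 0.64), ([364.6, 450.1], 0.17)]
```

View pics/scene0.png

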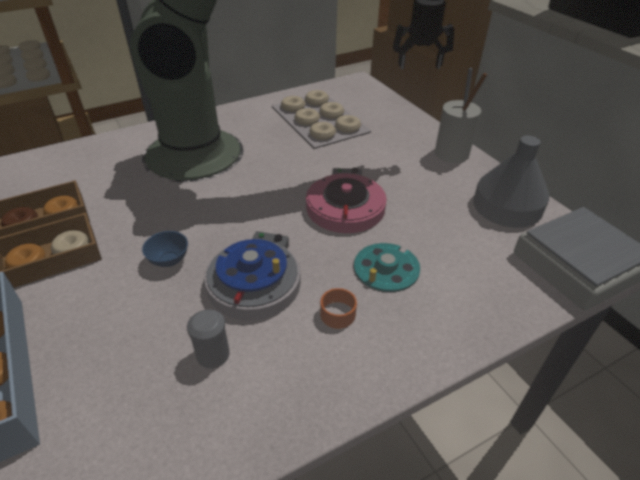

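View pics/top0.png

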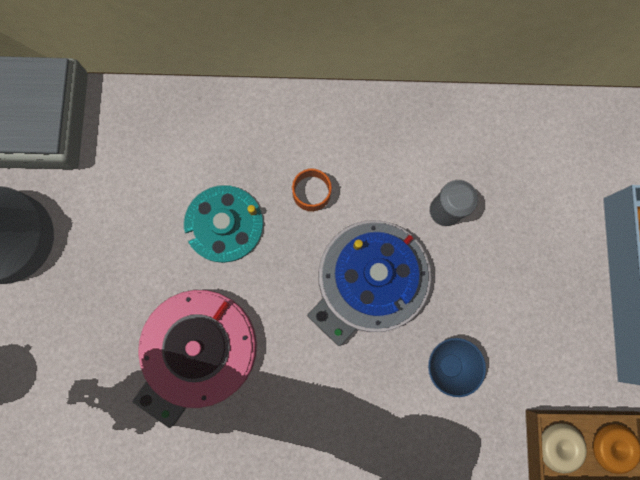

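The top view shows the blue disc on the aluminium base at about row 272, col 378, with its peg at (244,359), notch at (302,400) and red pin at (240,407). In the scene view it is at about (258,250). The look-alikes are the teal disc, top (222,224), and the pink base, top (348,195). Blue on aluminium fits the description. I'll confirm that in a crop and measure from both views.

```bash
python3 - <<'E'
from h import *
np.set_printoptions(precision=4,suppress=True)
t=cv2.imread("pics/top0.png")[205:345,300:450]; s=cv2.imread("pics/scene0.png")[220:320,190:310]
cv2.imwrite("pics/crop0.png",np.hstack([cv2.resize(t,(429,400),interpolation=2),cv2.resize(s,(370,400),interpolation=2)]))
# colour segmentation in both
P={}
for n in("top","scene"):
    im=cv2.imread(f"pics/{n}0.png"); hsv=cv2.cvtColor(im,cv2.COLOR_BGR2HSV)
    box=(slice(215,335),slice(315,440)) if n=="top" else (slice(230,315),slice(200,305))
    off=(box[0].start,box[1].start); H=hsv[box].astype(int)
    for k,m in dict(yellow=(abs(H[...,0]-23)<8)&(H[...,1]>140)&(H[...,2]>90),red=((H[...,0]<6)|(H[...,0]>174))&(H[...,1]>130)&(H[...,2]>70),blue=(abs(H[...,0]-115)<12)&(H[...,1]>130)).items():
        r,c=np.nonzero(m); print(n,k,len(r),r.mean()+off[0] if len(r) else 0,c.mean()+off[1] if len(r) else 0)
print("hub",two("top",(271.5,377.8),"scene",(257.5,249.5)))
print("peg",two("top",(244,359),"scene",(263,276)))
for n,a in(("hub",(271.5,377.8,.084)),("peg",(244,359,.094)),("notch",(302,399.5,.064)),("pin",(240,407,.054))):
    print(n,at_z("top",*a))
print("scene hub",at_z("scene",257.5,249.5,.084),"peg",at_z("scene",263,276,.094),"pin",at_z("scene",297,238.5,.054))
for n,t in(("shaker",(200,458)),("cutter",(189,312)),("bowl",(367,457))): print(n,at_z("top",*t,.04))
D=np.load("top0.npy"); 
for q in((271,378),(244,359),(302,385),(240,407)): print(q,at_d("top",*q,D[q]))
E
```

```text
top yellow 57 243.87719298245614 357.9122807017544
top red 45 239.2888888888889 407.8888888888889
top blue 4467 273.8325498097157 376.82762480411907
scene yellow 7 261.0 275.2857142857143
scene red 29 296.2758620689655 237.72413793103448
scene blue 1557 265.1393705844573 248.8131021194605
hub (array([ 0.561 , -0.0505,  0.0792]), np.float64(0.0004903311865940411))
peg (array([ 0.6071, -0.0155,  0.0872]), np.float64(0.004611704298801824))
hub [ 0.5605 -0.0496  0.084 ]
peg [ 0.605  -0.0169  0.094 ]
notch [ 0.5114 -0.0891  0.064 ]
pin [ 0.6207 -0.1052  0.054 ]
scene hub [ 0.5657 -0.0523  0.084 ] peg [ 0.6144 -0.016   0.094 ] pin [ 0.6268 -0.1039  0.054 ]
shaker [ 0.6988 -0.2017  0.04  ]
cutter [0.7136 0.0632 0.04  ]
bowl [ 0.4036 -0.1911  0.04  ]
(271, 378) [ 0.5612 -0.0497  0.0857]
(244, 359) [ 0.6052 -0.017   0.0932]
(302, 385) [ 0.5111 -0.0645  0.0633]
(240, 407) [ 0.6205 -0.105   0.0551]
```

View pics/crop0.png

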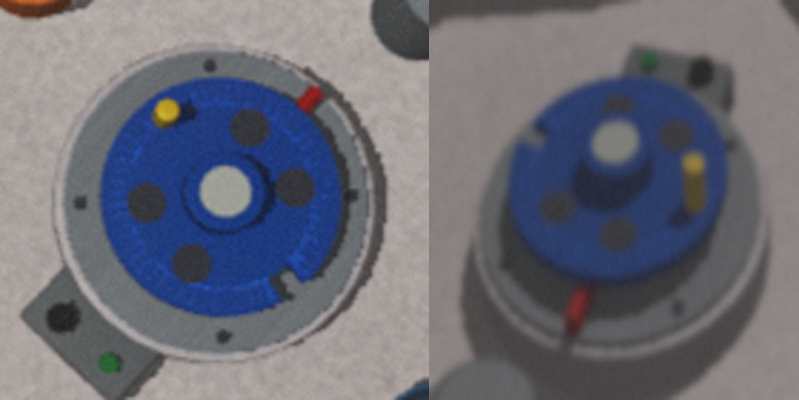

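The crop confirms it: a blue disc with a yellow peg, a notch at the lower right, and an aluminium base with a red pin at the upper right. The axis is at about (0.562,-0.050), the peg at about 37°, the notch at about 218° and the pin at about -43°. The disc needs about +99° CCW. I'll shut the hand and move over, then turn.

```bash
python3 -m inch '[{"dx":-29,"dy":-19.4,"hand":1},{"dx":-29,"dy":-19.4,"hand":1},{"dx":-29,"dy":-19.4,"hand":1},{"dx":-29,"dy":-19.4,"hand":1},{"dx":-29,"dy":-19.4,"hand":1},{"dx":-29,"dy":-19.4,"hand":1},{"dx":-29,"dy":-19.4,"hand":1},{"dx":-29,"dy":-19.4,"hand":1},{"dx":-29,"dy":-19.4,"hand":1},{"dx":-29,"dy":-19.4,"hand":1}]' 40
python3 -m inch '[{"dx":-29,"dy":-19.4,"hand":1},{"dx":-29,"dy":-19.4,"hand":1},{"dx":-29,"dy":-19.4,"hand":1},{"dx":-29,"dy":-19.4,"hand":1},{"dx":-29,"dy":-19.4,"hand":1},{"dx":-29,"dy":-19.4,"hand":1},{"dx":-29,"dy":-19.4,"hand":1},{"dx":-29,"dy":-19.4,"hand":1},{"dx":-29,"dy":-19.4,"hand":1},{"dx":-29,"dy":-19.4,"hand":1}]'
python3 -m inch '[{"rz":0.148,"hand":1},{"rz":0.148,"hand":1},{"rz":0.148,"hand":1},{"rz":0.148,"hand":1},{"rz":0.148,"hand":1},{"rz":0.148,"hand":1},{"rz":0.148,"hand":1},{"rz":0.148,"hand":1},{"hand":1},{"hand":1}]'
python3 -m inch '[{"rz":0.148,"hand":1},{"rz":0.148,"hand":1},{"rz":0.148,"hand":1},{"rz":0.148,"hand":1},{"rz":0.148,"hand":1},{"rz":0.148,"hand":1},{"rz":0.148,"hand":1},{"rz":0.148,"hand":1},{"hand":1},{"hand":1}]'
```

```text
schema error: expected keys dx, dy, dz, rx, ry, rz, hand
schema error: expected keys dx, dy, dz, rx, ry, rz, hand
schema error: expected keys dx, dy, dz, rx, ry, rz, hand
schema error: expected keys dx, dy, dz, rx, ry, rz, hand
```

All keys are required, so I'll write the rows out in full.

```bash
python3 -m inch '[{"dx":-29,"dy":-19.4,"dz":0,"rx":0,"ry":0,"rz":0,"hand":1},{"dx":-29,"dy":-19.4,"dz":0,"rx":0,"ry":0,"rz":0,"hand":1},{"dx":-29,"dy":-19.4,"dz":0,"rx":0,"ry":0,"rz":0,"hand":1},{"dx":-29,"dy":-19.4,"dz":0,"rx":0,"ry":0,"rz":0,"hand":1},{"dx":-29,"dy":-19.4,"dz":0,"rx":0,"ry":0,"rz":0,"hand":1},{"dx":-29,"dy":-19.4,"dz":0,"rx":0,"ry":0,"rz":0,"hand":1},{"dx":-29,"dy":-19.4,"dz":0,"rx":0,"ry":0,"rz":0,"hand":1},{"dx":-29,"dy":-19.4,"dz":0,"rx":0,"ry":0,"rz":0,"hand":1},{"dx":-29,"dy":-19.4,"dz":0,"rx":0,"ry":0,"rz":0,"hand":1},{"dx":-29,"dy":-19.4,"dz":0,"rx":0,"ry":0,"rz":0,"hand":1}]' 40
```

```text
clock: 1.7
position: [0.454, 0.2522, 0.2]
tool_rot: [3.141, 0.0, 2.673]
force: [0.7, 0.5, -1.0]
grip_width: -0.0003
```

```bash
python3 -m inch '[{"dx":-29,"dy":-19.4,"dz":0,"rx":0,"ry":0,"rz":0,"hand":1},{"dx":-29,"dy":-19.4,"dz":0,"rx":0,"ry":0,"rz":0,"hand":1},{"dx":-29,"dy":-19.4,"dz":0,"rx":0,"ry":0,"rz":0,"hand":1},{"dx":-29,"dy":-19.4,"dz":0,"rx":0,"ry":0,"rz":0,"hand":1},{"dx":-29,"dy":-19.4,"dz":0,"rx":0,"ry":0,"rz":0,"hand":1},{"dx":-29,"dy":-19.4,"dz":0,"rx":0,"ry":0,"rz":0,"hand":1},{"dx":-29,"dy":-19.4,"dz":0,"rx":0,"ry":0,"rz":0,"hand":1},{"dx":-29,"dy":-19.4,"dz":0,"rx":0,"ry":0,"rz":0,"hand":1},{"dx":-29,"dy":-19.4,"dz":0,"rx":0,"ry":0,"rz":0,"hand":1},{"dx":-29,"dy":-19.4,"dz":0,"rx":0,"ry":0,"rz":0,"hand":1}]'
python3 -m inch '[{"dx":0,"dy":0,"dz":0,"rx":0,"ry":0,"rz":0.148,"hand":1},{"dx":0,"dy":0,"dz":0,"rx":0,"ry":0,"rz":0.148,"hand":1},{"dx":0,"dy":0,"dz":0,"rx":0,"ry":0,"rz":0.148,"hand":1},{"dx":0,"dy":0,"dz":0,"rx":0,"ry":0,"rz":0.148,"hand":1},{"dx":0,"dy":0,"dz":0,"rx":0,"ry":0,"rz":0.148,"hand":1},{"dx":0,"dy":0,"dz":0,"rx":0,"ry":0,"rz":0.148,"hand":1},{"dx":0,"dy":0,"dz":0,"rx":0,"ry":0,"rz":0.148,"hand":1},{"dx":0,"dy":0,"dz":0,"rx":0,"ry":0,"rz":0.148,"hand":1}]'
python3 -m inch '[{"dx":0,"dy":0,"dz":0,"rx":0,"ry":0,"rz":0.148,"hand":1},{"dx":0,"dy":0,"dz":0,"rx":0,"ry":0,"rz":0.148,"hand":1},{"dx":0,"dy":0,"dz":0,"rx":0,"ry":0,"rz":0.148,"hand":1},{"dx":0,"dy":0,"dz":0,"rx":0,"ry":0,"rz":0.148,"hand":1},{"dx":0,"dy":0,"dz":0,"rx":0,"ry":0,"rz":0.148,"hand":1},{"dx":0,"dy":0,"dz":0,"rx":0,"ry":0,"rz":0.148,"hand":1},{"dx":0,"dy":0,"dz":0,"rx":0,"ry":0,"rz":0.148,"hand":1},{"dx":0,"dy":0,"dz":0,"rx":0,"ry":0,"rz":0.148,"hand":1},{"dx":0,"dy":0,"dz":0,"rx":0,"ry":0,"rz":0,"hand":1}]'
python3 - <<'E'
from h import *
for n in("scene","top"):
    im,d=bot.grab_frame(n); cv2.imwrite(f"pics/{n}1.png",im[:,:,::-1])
print(bot.observe()["position"],bot.observe()["qpos"])
t=cv2.imread("pics/top1.png")[175:355,280:480]; s=cv2.imread("pics/scene1.png")[140:330,170:330]
cv2.imwrite("pics/crop1.png",np.hstack([cv2.resize(t,(440,396),interpolation=2),cv2.resize(s,(333,396),interpolation=2)]))
E
```

```text
clock: 2.7
position: [0.6251, -0.052, 0.1999]
tool_rot: [3.141, 0.0, 2.673]
force: [0.7, 0.3, 0.3]
grip_width: 0.0001
clock: 3.5
position: [0.6245, -0.0506, 0.1999]
tool_rot: [3.141, -0.0, 1.483]
force: [-0.6, -0.5, 0.4]
grip_width: 0.0001
clock: 4.4
position: [0.6245, -0.0504, 0.1996]
tool_rot: [3.141, 0.0, 0.302]
force: [0.4, 0.2, 0.5]
grip_width: -0.0001
[ 0.62449896 -0.05046651  0.19969813] [-0.47511671  0.63496448  0.73294494  1.6221094  -0.46956206  1.06847809
 -0.86944578]
```

View pics/crop1.png

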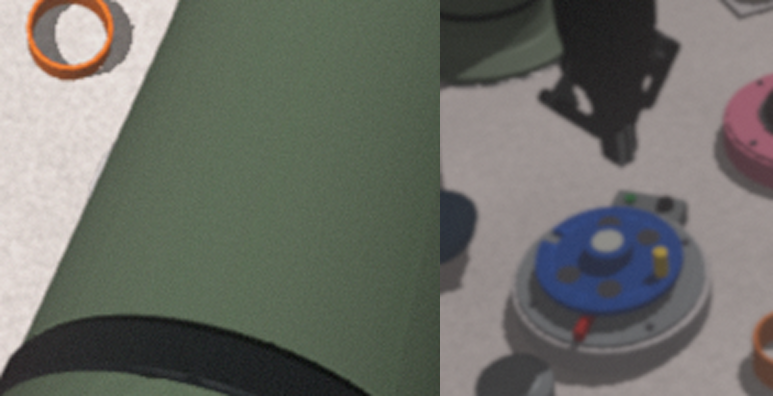

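In the scene crop the shut fingertips hang clear beside the disc. The hub's spot is at (240,607), the peg at (255,660) and the pin at (328,582). I'll go down beside the peg.

```bash
python3 -m inch '[{"dx":0,"dy":0,"dz":30,"rx":0,"ry":0,"rz":0,"hand":1},{"dx":0,"dy":0,"dz":30,"rx":0,"ry":0,"rz":0,"hand":1},{"dx":0,"dy":0,"dz":30,"rx":0,"ry":0,"rz":0,"hand":1},{"dx":0,"dy":0,"dz":25,"rx":0,"ry":0,"rz":0,"hand":1},{"dx":0,"dy":0,"dz":10,"rx":0,"ry":0,"rz":0,"hand":1},{"dx":0,"dy":0,"dz":0,"rx":0,"ry":0,"rz":0,"hand":1}]'
python3 - <<'E'
from h import *
im,d=bot.grab_frame("scene"); cv2.imwrite("pics/s2.png",cv2.resize(im[140:330,170:330,::-1],(505,600),interpolation=2))
E
```

```text
clock: 5.1
position: [0.624, -0.0508, 0.0741]
tool_rot: [-3.141, 0.001, 0.307]
force: [0.6, 0.2, 0.5]
grip_width: 0.0002
```

View pics/s2.png

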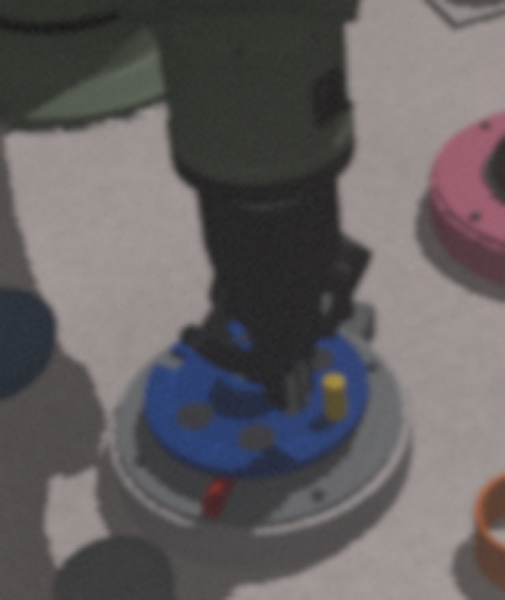

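The fingertip (380,290) is beside the peg (395,335) and clear of the hub. I'll start the arc push.

```bash
python3 -m inch '[{"dx":1.4,"dy":-5.3,"dz":0,"rx":0,"ry":0,"rz":-0.0873,"hand":1},{"dx":1.4,"dy":-5.3,"dz":0,"rx":0,"ry":0,"rz":-0.0873,"hand":1},{"dx":1.4,"dy":-5.3,"dz":0,"rx":0,"ry":0,"rz":-0.0873,"hand":1},{"dx":1.4,"dy":-5.3,"dz":0,"rx":0,"ry":0,"rz":-0.0873,"hand":1},{"dx":1.4,"dy":-5.3,"dz":0,"rx":0,"ry":0,"rz":-0.0873,"hand":1},{"dx":1.4,"dy":-5.3,"dz":0,"rx":0,"ry":0,"rz":-0.0873,"hand":1},{"dx":1.4,"dy":-5.3,"dz":0,"rx":0,"ry":0,"rz":-0.0873,"hand":1},{"dx":1.4,"dy":-5.3,"dz":0,"rx":0,"ry":0,"rz":-0.0873,"hand":1},{"dx":1.4,"dy":-5.3,"dz":0,"rx":0,"ry":0,"rz":-0.0873,"hand":1},{"dx":0,"dy":0,"dz":0,"rx":0,"ry":0,"rz":0,"hand":1}]'
python3 - <<'E'
from h import *
im,d=bot.grab_frame("scene"); cv2.imwrite("pics/s3.png",cv2.resize(im[140:330,170:330,::-1],(505,600),interpolation=2))
s=bot.observe(); p=s["position"]; c=np.array([.562,-.05]); a=s["tool_rot"][2]; v=p[:2]-c
print(v@[np.cos(a),np.sin(a)],v@[-np.sin(a),np.cos(a)],np.degrees(a))
E
```

```text
clock: 6.15
position: [0.6066, -0.0059, 0.0765]
tool_rot: [3.14, -0.002, 1.093]
force: [0.3, -1.1, -0.4]
grip_width: 0.0001
0.05945023691963344 -0.019423192704286014 62.42262333858381
```

View pics/s3.png

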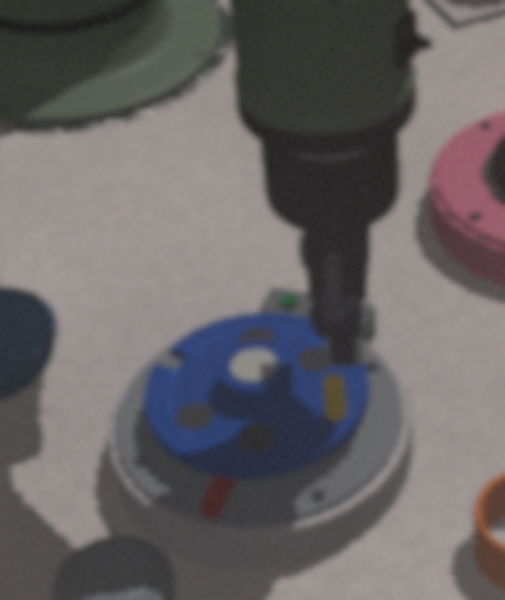

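```bash
python3 - <<'E'
from h import *
p=bot.observe()["position"]; print(p,"TCP px",proj("scene",p), "crop",(proj("scene",p)-[140,170])*3.157)
im,d=bot.grab_frame("scene"); 
for q in((262,276),(252,279),(248,278),(268,276),(256,278),(258,251)): print(q,d[q],at_d("scene",*q,d[q]))
c=cv2.resize(im[220:310,210:310,::-1],(660,594),interpolation=2); cv2.imwrite("pics/s4.png",c)
E
```

```text
[ 0.60673871 -0.00629601  0.07627316] TCP px [265.28065314 279.21958607] crop [395.51102197 344.80623322]
(262, 276) 0.94302905 [ 0.61141898 -0.01459144  0.09350078]
(252, 279) 0.9170715 [ 0.61978631 -0.01037748  0.12565276]
(248, 278) 0.9093981 [ 0.61948397 -0.01175013  0.13645104]
(268, 276) 0.9500924 [ 0.61388595 -0.0165336   0.07990248]
(256, 278) 0.9942344 [0.57209655 0.00690206 0.0664075 ]
(258, 251) 0.96607405 [ 0.56767263 -0.04992313  0.08321711]
```

View pics/s4.png

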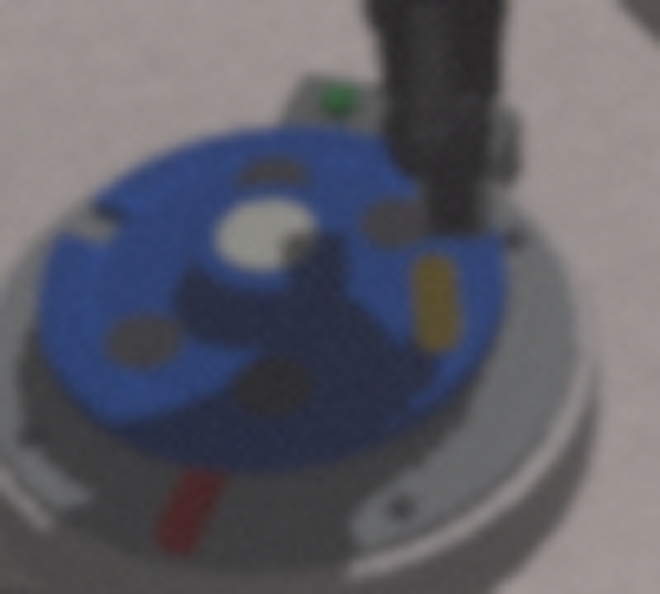

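```bash
python3 - <<'E'
from h import *
for p in([.62449,-.05046,.19970],[.624,-.0508,.0741]):
    q=proj("scene",p); print(q,(q-[140,170])*3.157,(q-[140,170])*2.08)
print(bot.observe()["position"],bot.observe()["qpos"],bot.observe()["force"])
p=bot.observe()["position"]
for z in(.08,.09,.095,.1,.105,.11): print(z,proj("scene",[p[0],p[1],z]))
im,d=bot.grab_frame("scene")
print(d[240:262,272:288].round(3))
E
```

```text
[230.67626666 257.58926611] [286.26497384 276.51931312] [188.60663465 182.18567351]
[279.35349075 262.38836892] [439.9389703  291.67008067] [289.85526076 192.16780735]
[ 0.60668384 -0.0065283   0.07594043] [-0.37116206  0.69091649  0.42529107  1.76831108 -0.3895552   0.76481573
 -0.23031584] [ 0.62055628 -0.77061297 -0.64419366]
0.08 [263.98158294 279.01306524]
0.09 [260.40153043 278.77090391]
0.095 [258.59209844 278.6485106 ]
0.1 [256.7695416  278.52522951]
0.105 [254.93371659 278.40105093]
0.11 [253.084478   278.27596504]
[[0.833 0.832 0.832 0.836 0.833 0.834 0.833 0.828 0.834 0.832 0.834 0.897
  0.905 1.084 1.088 1.092]
 [0.834 0.834 0.832 0.833 0.832 0.833 0.834 0.835 0.833 0.832 0.863 0.898
  0.    1.08  1.082 1.094]
 [0.835 0.835 0.835 0.835 0.834 0.84  0.834 0.837 0.833 0.835 0.862 0.898
  1.081 1.083 1.084 1.097]
 [0.839 0.845 0.845 0.843 0.845 0.843 0.844 0.842 0.843 0.844 0.862 0.884
  1.077 1.083 1.087 1.096]
 [0.852 0.856 0.856 0.857 0.856 0.857 0.853 0.854 0.856 0.853 0.86  0.883
  1.073 1.081 1.084 1.096]
 [0.866 0.862 0.864 0.865 0.864 0.867 0.864 0.866 0.865 0.866 0.8
[... 950 characters left out ...]
9 0.933 0.923 0.923 0.925 0.924 0.925 0.925 0.923 0.925 0.931 0.934
  0.996 1.032 1.031 1.029]
 [0.998 0.993 0.996 0.996 0.996 0.997 0.999 0.996 0.997 0.996 0.995 0.996
  0.997 0.997 1.028 1.031]
 [0.994 0.995 0.992 0.994 0.993 0.998 0.991 0.993 0.993 0.992 0.994 0.997
  0.991 0.993 1.031 1.027]
 [0.992 0.994 0.945 0.948 0.952 0.991 0.991 0.992 0.993 0.991 0.995 0.989
  0.991 0.989 1.029 1.024]
 [0.991 0.    0.95  0.95  0.948 0.949 0.99  0.985 0.991 0.989 0.989 0.99
  0.992 0.989 1.024 1.025]
 [0.947 0.945 0.945 0.944 0.948 0.945 0.946 0.985 0.984 0.987 0.99  0.989
  0.988 0.987 1.023 1.02 ]
 [0.946 0.941 0.944 0.94  0.944 0.945 0.946 0.985 0.986 0.987 0.989 0.987
  0.984 0.988 1.019 1.017]]
```

The picture and depth show the shut fingertip ending about 35 mm above the reported TCP height, at z of about 0.115. It therefore passed over the peg without touching it: the disc has not moved and the force is near 0. I'll sweep back along the arc, then lower while checking the real tip height by depth.

```bash
python3 -m inch '[{"dx":-1.9,"dy":5.1,"dz":0,"rx":0,"ry":0,"rz":0.0873,"hand":1},{"dx":-1.9,"dy":5.1,"dz":0,"rx":0,"ry":0,"rz":0.0873,"hand":1},{"dx":-1.9,"dy":5.1,"dz":0,"rx":0,"ry":0,"rz":0.0873,"hand":1},{"dx":-1.9,"dy":5.1,"dz":0,"rx":0,"ry":0,"rz":0.0873,"hand":1},{"dx":-1.9,"dy":5.1,"dz":0,"rx":0,"ry":0,"rz":0.0873,"hand":1},{"dx":-1.9,"dy":5.1,"dz":0,"rx":0,"ry":0,"rz":0.0873,"hand":1},{"dx":-1.9,"dy":5.1,"dz":0,"rx":0,"ry":0,"rz":0.0873,"hand":1},{"dx":-1.9,"dy":5.1,"dz":0,"rx":0,"ry":0,"rz":0.0873,"hand":1},{"dx":-1.9,"dy":5.1,"dz":0,"rx":0,"ry":0,"rz":0.0873,"hand":1},{"dx":0,"dy":0,"dz":0,"rx":0,"ry":0,"rz":0,"hand":1}]'
python3 -m inch '[{"dx":0,"dy":0,"dz":10,"rx":0,"ry":0,"rz":0,"hand":1},{"dx":0,"dy":0,"dz":8,"rx":0,"ry":0,"rz":0,"hand":1},{"dx":0,"dy":0,"dz":0,"rx":0,"ry":0,"rz":0,"hand":1},{"dx":0,"dy":0,"dz":0,"rx":0,"ry":0,"rz":0,"hand":1}]'
cat > tip.py <<'E'
from h import *
import sys
np.set_printoptions(precision=4,suppress=True)
s=bot.observe();p=np.array(s["position"]); im,d=bot.grab_frame("scene"); print("TCP",p,s["force"],np.degrees(s["tool_rot"][2]))
q=proj("scene",p); print("TCP px",q)
r0,c0=int(q[0]),int(q[1])
# back-projected points within 25 mm xy of TCP, dark
f,cx,cy,o,M=cal("scene")
R0,C0=np.mgrid[r0-60:r0+15,c0-25:c0+25]; dd=d[R0,C0]
X=o+ (np.stack([(C0-cx)/f,(R0-cy)/f,np.ones_like(C0,float)],-1)*dd[...,None])@M.T
m=(np.hypot(X[...,0]-p[0],X[...,1]-p[1])<.02)&(im[R0,C0].max(-1)<75)&(X[...,2]>.068)
z=X[...,2][m]; print("tip z low pcts",np.percentile(z,[0,1,2,5,10]) if len(z) else None)
r,c=int(np.clip(r0,60,400)),c0
cv2.imwrite(sys.argv[1],cv2.resize(im[210:310,190:310,::-1],(720,600),interpolation=2))
E
python3 tip.py pics/s5.png
```

```text
clock: 7.3
position: [0.6241, -0.0515, 0.075]
tool_rot: [3.141, 0.0, 0.301]
force: [-0.1, 0.3, 0.3]
grip_width: 0.0
clock: 7.7
position: [0.6237, -0.0505, 0.0565]
tool_rot: [-3.141, 0.001, 0.305]
force: [0.4, -0.1, -0.1]
grip_width: -0.0003
TCP [ 0.6237 -0.0505  0.0565] [ 0.3699 -0.1024 -0.1228] 17.49127382541324
TCP px [285.3319 263.0954]
tip z low pcts [0.0684 0.0948 0.0961 0.1006 0.1044]
```

View pics/s5.png

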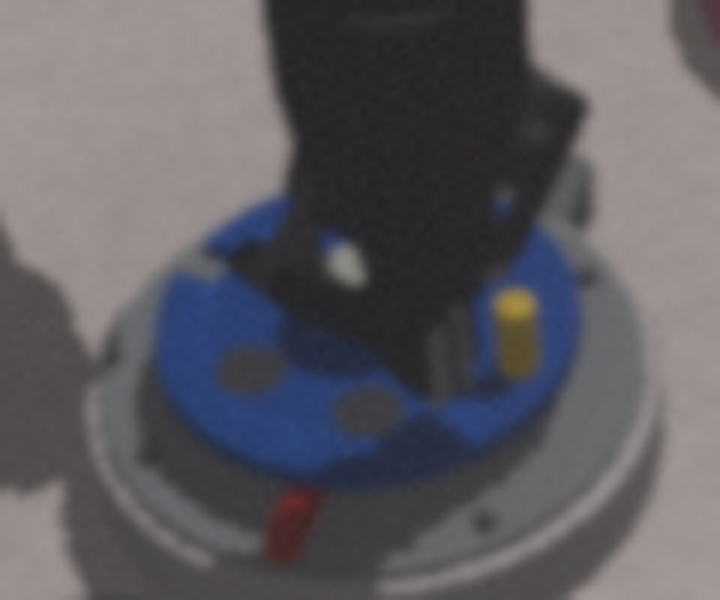

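```bash
python3 - <<'E'
from h import *
np.set_printoptions(precision=3,suppress=True,linewidth=150)
s=bot.observe();p=np.array(s["position"]);a=s["tool_rot"][2]; im,d=bot.grab_frame("scene")
f,cx,cy,o,M=cal("scene")
R0,C0=np.mgrid[150:300,190:320]; dd=d[R0,C0]
X=o+(np.stack([(C0-cx)/f,(R0-cy)/f,np.ones_like(C0,float)],-1)*dd[...,None])@M.T
v=X-p; rad=v[...,0]*np.cos(a)+v[...,1]*np.sin(a); t=-v[...,0]*np.sin(a)+v[...,1]*np.cos(a)
m=(im[R0,C0].max(-1)<80)&(abs(rad)<.05)&(abs(t)<.07)&(X[...,2]>.088)&(dd>0)
for lo in np.arange(-.07,.07,.007):
    k=m&(t>=lo)&(t<lo+.007); z=X[...,2][k]
    if len(z)>3: print("t %.0f..%.0f mm n=%d"%(lo*1e3,lo*1e3+7,len(z)),np.percentile(z,[0,3,10,50]),"rad",np.percentile(rad[k],[5,50,95]))
E
```

```text
t -70..-63 mm n=38 [0.376 0.381 0.382 0.39 ] rad [-0.007  0.001  0.008]
t -63..-56 mm n=105 [0.17  0.176 0.178 0.183] rad [-0.009  0.004  0.012]
t -56..-49 mm n=93 [0.162 0.165 0.17  0.185] rad [-0.005  0.005  0.013]
t -49..-42 mm n=798 [0.152 0.173 0.197 0.323] rad [-0.011  0.007  0.02 ]
t -42..-35 mm n=783 [0.145 0.165 0.201 0.301] rad [-0.005  0.018  0.03 ]
t -35..-28 mm n=683 [0.134 0.154 0.208 0.298] rad [0.    0.025 0.037]
t -28..-21 mm n=570 [0.133 0.146 0.191 0.303] rad [0.008 0.032 0.041]
t -21..-14 mm n=615 [0.104 0.137 0.155 0.285] rad [0.005 0.033 0.045]
t -14..-7 mm n=532 [0.091 0.104 0.129 0.285] rad [0.004 0.036 0.047]
t -7..0 mm n=410 [0.094 0.102 0.12  0.299] rad [0.01  0.043 0.049]
t 0..7 mm n=397 [0.093 0.106 0.129 0.248] rad [0.009 0.036 0.049]
t 7..14 mm n=266 [0.096 0.117 0.143 0.252] rad [0.01  0.035 0.048]
t 14..21 mm n=132 [0.132 0.138 0.167 0.282] rad [0.008 0.04  0.046]
t 21..28 mm n=87 [0.132 0.136 0.142 0.283] rad [0.009 0.036 0.041]
t 28..35 mm n=50 [0.138 0.14  0.142 0.157] rad [0.001 0.011 0.013]
t 35..42 mm n=77 [0.146 0.149 0.152 0.166] rad [0.    0.009 0.013]
t 42..49 mm n=52 [0.155 0.156 0.161 0.175] rad [0.004 0.01  0.013]
t 49..56 mm n=44 [0.158 0.163 0.167 0.18 ] rad [-0.004  0.011  0.012]
t 56..63 mm n=4 [0.174 0.175 0.176 0.178] rad [0.008 0.011 0.013]
```

The tip is at z of about 0.094, 38 mm above the reported value. The fingers are about 28 mm thick when shut, and the knuckles start about 38 mm above the tip, so they clear the peg. I'll lower 18 mm and push.

```bash
python3 -m inch '[{"dx":0,"dy":0,"dz":9,"rx":0,"ry":0,"rz":0,"hand":1},{"dx":0,"dy":0,"dz":9,"rx":0,"ry":0,"rz":0,"hand":1},{"dx":0,"dy":0,"dz":0,"rx":0,"ry":0,"rz":0,"hand":1}]'
python3 -m inch '[{"dx":1.4,"dy":-5.3,"dz":0,"rx":0,"ry":0,"rz":-0.0873,"hand":1},{"dx":1.4,"dy":-5.3,"dz":0,"rx":0,"ry":0,"rz":-0.0873,"hand":1},{"dx":1.4,"dy":-5.3,"dz":0,"rx":0,"ry":0,"rz":-0.0873,"hand":1},{"dx":1.4,"dy":-5.3,"dz":0,"rx":0,"ry":0,"rz":-0.0873,"hand":1},{"dx":1.4,"dy":-5.3,"dz":0,"rx":0,"ry":0,"rz":-0.0873,"hand":1},{"dx":1.4,"dy":-5.3,"dz":0,"rx":0,"ry":0,"rz":-0.0873,"hand":1},{"dx":1.4,"dy":-5.3,"dz":0,"rx":0,"ry":0,"rz":-0.0873,"hand":1},{"dx":0,"dy":0,"dz":0,"rx":0,"ry":0,"rz":0,"hand":1}]'
python3 tip.py pics/s6.png
```

```text
clock: 8.1
position: [0.623, -0.0503, 0.0373]
tool_rot: [-3.141, 0.002, 0.305]
force: [-0.7, -0.2, 1.1]
grip_width: -0.0
clock: 8.9
position: [0.6122, -0.0141, 0.0388]
tool_rot: [-3.141, -0.0, 0.918]
force: [0.5, 0.5, 0.7]
grip_width: 0.0001
TCP [ 0.6122 -0.0141  0.0388] [0.4655 0.4544 0.7092] 52.58961787268587
TCP px [281.2456 277.7696]
tip z low pcts [0.0681 0.07   0.0719 0.0767 0.0822]
```

View pics/s6.png

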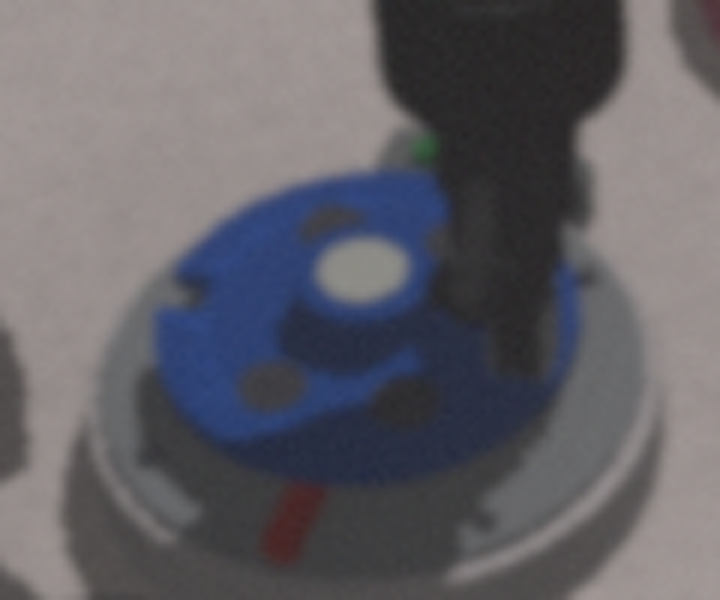

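```bash
python3 - <<'E'
from h import *
h=at_z("scene",257.5,249.5,.084)
for n,q,z in(("notch0",(210+268/6,190+205/6),.064),("notch",(210+290/6,190+182/6),.064),("pin",(296.3,237.7),.054),("pin",(210+520/6,190+293/6),.054)):
    v=at_z("scene",*q,z)-h; print(n,v[:2],np.hypot(*v[:2]),np.degrees(np.arctan2(v[1],v[0])))
E
```

```text
notch0 [-0.05262688 -0.03659897] 0.06410204987025947 -145.18360644452713
notch [-0.04611036 -0.04744454] 0.06616002872374974 -134.1829632614118
pin [ 0.05873309 -0.05237542] 0.07869409122637232 -41.725082679865665
pin [ 0.0606449  -0.05079979] 0.07911019429597757 -39.951550025828574
```

The peg is being pushed: the notch moved from (205,265) to (181,290) in the crop, a turn of about 11°. About 91° remain. I'll push another 75° and then look.

```bash
python3 -m inch '[{"dx":1.4,"dy":-5.3,"dz":0,"rx":0,"ry":0,"rz":-0.0873,"hand":1},{"dx":1.4,"dy":-5.3,"dz":0,"rx":0,"ry":0,"rz":-0.0873,"hand":1},{"dx":1.4,"dy":-5.3,"dz":0,"rx":0,"ry":0,"rz":-0.0873,"hand":1},{"dx":1.4,"dy":-5.3,"dz":0,"rx":0,"ry":0,"rz":-0.0873,"hand":1},{"dx":1.4,"dy":-5.3,"dz":0,"rx":0,"ry":0,"rz":-0.0873,"hand":1},{"dx":1.4,"dy":-5.3,"dz":0,"rx":0,"ry":0,"rz":-0.0873,"hand":1},{"dx":1.4,"dy":-5.3,"dz":0,"rx":0,"ry":0,"rz":-0.0873,"hand":1},{"dx":1.4,"dy":-5.3,"dz":0,"rx":0,"ry":0,"rz":-0.0873,"hand":1}]'
python3 -m inch '[{"dx":1.4,"dy":-5.3,"dz":0,"rx":0,"ry":0,"rz":-0.0873,"hand":1},{"dx":1.4,"dy":-5.3,"dz":0,"rx":0,"ry":0,"rz":-0.0873,"hand":1},{"dx":1.4,"dy":-5.3,"dz":0,"rx":0,"ry":0,"rz":-0.0873,"hand":1},{"dx":1.4,"dy":-5.3,"dz":0,"rx":0,"ry":0,"rz":-0.0873,"hand":1},{"dx":1.4,"dy":-5.3,"dz":0,"rx":0,"ry":0,"rz":-0.0873,"hand":1},{"dx":1.4,"dy":-5.3,"dz":0,"rx":0,"ry":0,"rz":-0.0873,"hand":1},{"dx":1.4,"dy":-5.3,"dz":0,"rx":0,"ry":0,"rz":-0.0873,"hand":1},{"dx":0,"dy":0,"dz":0,"rx":0,"ry":0,"rz":0,"hand":1}]'
python3 tip.py pics/s7.png
python3 - <<'E'
from h import *
s=bot.observe(); p=s["position"]; c=np.array([.562,-.05]); a=s["tool_rot"][2]; v=p[:2]-c
print(v@[np.cos(a),np.sin(a)],v@[-np.sin(a),np.cos(a)],np.degrees(a))
E
```

```text
clock: 9.75
position: [0.5774, 0.0098, 0.0388]
tool_rot: [3.141, 0.0, 1.615]
force: [0.8, 0.5, -0.3]
grip_width: -0.0003
clock: 10.55
position: [0.5391, 0.0076, 0.0388]
tool_rot: [-3.141, -0.0, 2.224]
force: [0.2, 0.1, -0.6]
grip_width: -0.0
TCP [0.5391 0.0076 0.0388] [ 0.2073  0.0975 -0.5991] 127.40354623692926
TCP px [255.7023 272.3406]
tip z low pcts [0.0686 0.0755 0.077  0.0809 0.0863]
0.059655289440055326 -0.01700158320451468 127.2450712705422
```

View pics/s7.png

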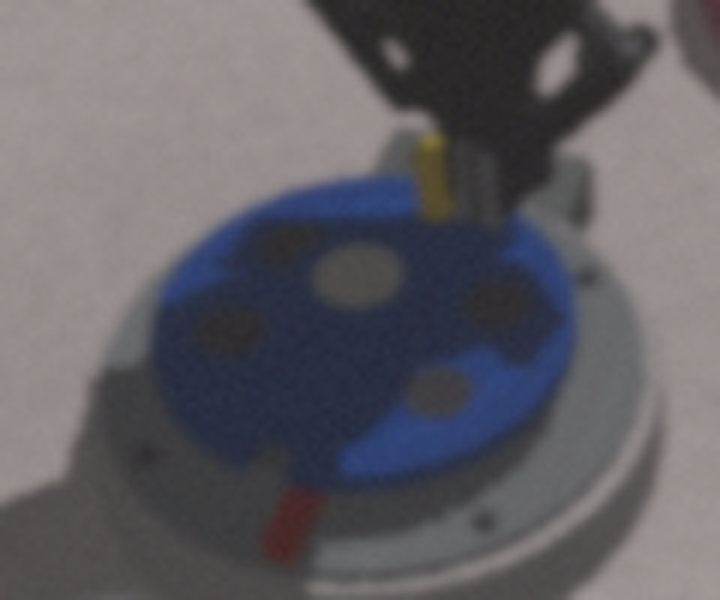

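The notch is at (465,267) in the crop and the pin at (520,293), with the peg at (145,432) against the finger. I'll compute the remaining angle.

```bash
python3 - <<'E'
from h import *
h=at_z("scene",257.5,249.5,.084); h2=at_z("scene",210+273/6,190+357/6,.084); print(h,h2)
for n,q,z in(("notch",(210+465/6,190+267/6),.064),("peg",(210+143/6,190+432/6),.094),("pin",(296.3,237.7),.054)):
    v=at_z("scene",*q,z)-h2; print(n,v[:2],np.hypot(*v[:2]),np.degrees(np.arctan2(v[1],v[0])))
D=bot.get_calibration
t=at_z("top",271.5,377.8,.084);v=at_z("top",239.3,407.9,.054)-t;print("pin top",np.degrees(np.arctan2(v[1],v[0])))
# pin from extended pixels, top image
im=cv2.imread("pics/top0.png").astype(int); m=(im[...,2]>im[...,1]+50)&(im[...,2]>im[...,0]+50); m[:215]=0;m[265:]=0;m[:,:390]=0;m[:,430:]=0
r,c=np.nonzero(m);P=np.array([at_z("top",a,b,.053)[:2] for a,b in zip(r,c)]);print(len(r),P.mean(0)); u=np.linalg.svd(P-P.mean(0))[2][0];print(np.degrees(np.arctan2(u[1],u[0])),np.degrees(np.arctan2(*(P.mean(0)-t[:2])[::-1])))
E
```

```text
[ 0.56569155 -0.0522614   0.084     ] [ 0.56035657 -0.05000697  0.084     ]
notch [ 0.04873927 -0.05397384] 0.07272339162794483 -47.91743911397317
peg [-0.03765422  0.04501281] 0.058685542831116225 129.9132323342287
pin [ 0.06406807 -0.05462984] 0.0841970116166157 -40.45370663202102
pin top -42.95011585627681
48 [ 0.62262392 -0.10725699]
140.76352685641248 -42.8701334370136
```

About 8° remain by these estimates (peg about 130°, target about 137.5°). I'll push 6° gently, then look again.

```bash
python3 -m inch '[{"dx":0.6,"dy":-2.1,"dz":0,"rx":0,"ry":0,"rz":-0.035,"hand":1},{"dx":0.6,"dy":-2.1,"dz":0,"rx":0,"ry":0,"rz":-0.035,"hand":1},{"dx":0.6,"dy":-2.1,"dz":0,"rx":0,"ry":0,"rz":-0.035,"hand":1},{"dx":0,"dy":0,"dz":0,"rx":0,"ry":0,"rz":0,"hand":1},{"dx":0,"dy":0,"dz":0,"rx":0,"ry":0,"rz":0,"hand":1}]'
python3 tip.py pics/s8.png
```

```text
clock: 11.1
position: [0.5332, 0.0055, 0.0388]
tool_rot: [-3.141, -0.0, 2.33]
force: [1.1, -0.4, 0.3]
grip_width: -0.0002
TCP [0.5332 0.0055 0.0388] [ 1.1077 -0.4322  0.2705] 133.47564844866463
TCP px [254.3803 270.2923]
tip z low pcts [0.0681 0.0759 0.0774 0.0805 0.0855]
```

View pics/s8.png

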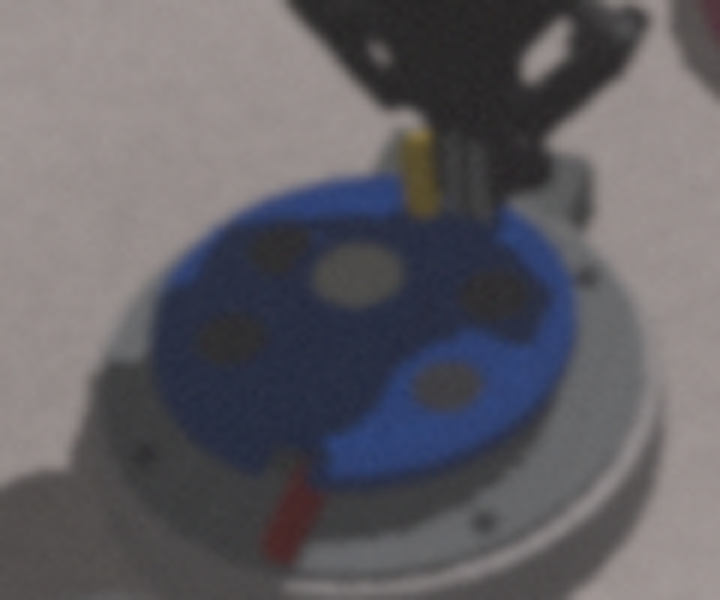

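The pin now shows inside the notch opening, pin (470,302) and notch about 262–320. I need a precise look, so I'll back off, lift, and move aside to free the top camera.

```bash
python3 -m inch '[{"dx":0,"dy":6,"dz":0,"rx":0,"ry":0,"rz":0,"hand":1},{"dx":0,"dy":6,"dz":0,"rx":0,"ry":0,"rz":0,"hand":1},{"dx":0,"dy":0,"dz":-30,"rx":0,"ry":0,"rz":0,"hand":1},{"dx":0,"dy":0,"dz":-35,"rx":0,"ry":0,"rz":0,"hand":1},{"dx":26,"dy":25,"dz":0,"rx":0,"ry":0,"rz":0,"hand":1},{"dx":26,"dy":25,"dz":0,"rx":0,"ry":0,"rz":0,"hand":1},{"dx":26,"dy":25,"dz":0,"rx":0,"ry":0,"rz":0,"hand":1},{"dx":26,"dy":25,"dz":0,"rx":0,"ry":0,"rz":0,"hand":1},{"dx":26,"dy":25,"dz":0,"rx":0,"ry":0,"rz":0,"hand":1},{"dx":26,"dy":25,"dz":0,"rx":0,"ry":0,"rz":0,"hand":1}]'
python3 - <<'E'
from h import *
im,d=bot.grab_frame("top"); cv2.imwrite("pics/top9.png",im[:,:,::-1])
im2,d=bot.grab_frame("scene"); cv2.imwrite("pics/scene9.png",im2[:,:,::-1])
cv2.imwrite("pics/c9.png",np.hstack([cv2.resize(im[205:345,310:450,::-1],(400,400),interpolation=2),cv2.resize(im2[220:320,190:290,::-1],(400,400),interpolation=2)]))
E
```

```text
clock: 12.15
position: [0.5434, 0.2324, 0.1038]
tool_rot: [3.141, 0.0, 2.331]
force: [0.9, -0.2, -0.3]
grip_width: -0.0001
```

View pics/c9.png

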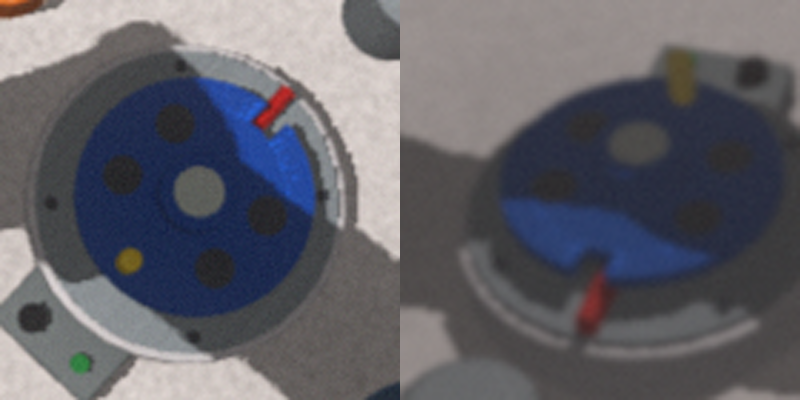

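The top view shows the red pin standing in the notch at about (110,272) in the crop. I'll measure the angles and enlarge it.

```bash
python3 - <<'E'
from h import *
im=cv2.imread("pics/top9.png"); cv2.imwrite("pics/n9.png",cv2.resize(im[225:265,390:430],(600,600),interpolation=cv2.INTER_CUBIC))
i=im.astype(int); 
t0=at_z("top",271.5,377.8,.084)[:2]
# hub white spot centroid in this frame
g=i.min(-1); hub=np.zeros(g.shape,bool); hub[258:285,364:394]=(g[258:285,364:394]>85)
r,c=np.nonzero(hub); print("hub px",r.mean(),c.mean(),len(r)); t=at_z("top",r.mean(),c.mean(),.084)[:2]
m=(i[...,2]>i[...,1]+40)&(i[...,2]>i[...,0]+40); y=(i[...,2]>i[...,0]+40)&(i[...,1]>i[...,0]+25)
y[:280]=0;y[315:]=0;y[:,:340]=0;y[:,370:]=0
r,c=np.nonzero(y);pg=at_z("top",r.mean(),c.mean(),.091)[:2]; print("peg",len(r),r.mean(),c.mean(),pg,np.degrees(np.arctan2(*(pg-t)[::-1])),np.hypot(*(pg-t)))
m[:225]=0;m[265:]=0;m[:,:395]=0;m[:,430:]=0
r,c=np.nonzero(m);P=np.array([at_z("top",a,b,.053)[:2] for a,b in zip(r,c)])
print("pin",len(r),np.degrees(np.arctan2(*(P.mean(0)-t)[::-1])),np.hypot(*(P.mean(0)-t)),"axis",t)
# rim scan at z=.064: blue-ness vs angle at r=60..70
for rr in(.060,.064,.068):
    out=[]
    for a in np.arange(-58,-26,1.):
        p=t+rr*np.array([np.cos(np.radians(a)),np.sin(np.radians(a))]); q=proj("top",[*p,.064])
        v=cv2.getRectSubPix(im,(1,1),(float(q[1]),float(q[0])))[0,0].astype(int); out.append("R" if v[2]>v[0]+30 else "B" if v[0]>v[2]+50 else ".")
    print(rr,"-58..-27","".join(out))
E
```

```text
hub px 271.5495049504951 379.4257425742574 202
peg 55 295.8909090909091 354.6909090909091 [ 0.51855679 -0.01033509] 134.94783112486874 0.05937669767647595
pin 91 -41.86992401682256 0.07678682000455914 axis [ 0.56050421 -0.05235896]
0.06 -58..-27 BBBBBB......RRRRRRRR..BBBBBBBBBB
0.064 -58..-27 BBBBBBB.....RRRRRRRR.BBBBBBBBBBB
0.068 -58..-27 BBBBBBB......RRRRRR..BBBBBBBBBBB
```

View pics/n9.png

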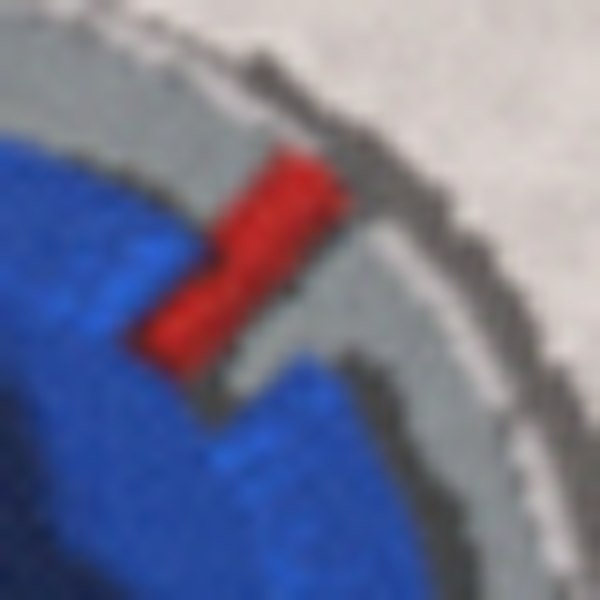

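In the top view the notch spans -52° to -37.5°, so its centre is at -44.8°. The pin's centre is at -41.9°, and the peg is at 135°, which agrees. About 2.9° CCW remain. I'll go back behind the peg the same way and push that much.

```bash
python3 -m inch '[{"dx":-26,"dy":-25,"dz":0,"rx":0,"ry":0,"rz":0,"hand":1},{"dx":-26,"dy":-25,"dz":0,"rx":0,"ry":0,"rz":0,"hand":1},{"dx":-26,"dy":-25,"dz":0,"rx":0,"ry":0,"rz":0,"hand":1},{"dx":-26,"dy":-25,"dz":0,"rx":0,"ry":0,"rz":0,"hand":1},{"dx":-26,"dy":-25,"dz":0,"rx":0,"ry":0,"rz":0,"hand":1},{"dx":-26,"dy":-25,"dz":0,"rx":0,"ry":0,"rz":0,"hand":1},{"dx":0,"dy":0,"dz":0,"rx":0,"ry":0,"rz":0,"hand":1},{"dx":0,"dy":0,"dz":0,"rx":0,"ry":0,"rz":0,"hand":1}]'
python3 -m inch '[{"dx":0,"dy":0,"dz":30,"rx":0,"ry":0,"rz":0,"hand":1},{"dx":0,"dy":0,"dz":35,"rx":0,"ry":0,"rz":0,"hand":1},{"dx":0,"dy":0,"dz":0,"rx":0,"ry":0,"rz":0,"hand":1},{"dx":0,"dy":0,"dz":0,"rx":0,"ry":0,"rz":0,"hand":1}]'
```

```text
clock: 13.05
position: [0.5423, 0.0133, 0.1039]
tool_rot: [3.142, 0.0, 2.329]
force: [-0.6, 1.3, -0.1]
grip_width: 0.0002
clock: 13.45
position: [0.542, 0.0147, 0.0391]
tool_rot: [-3.141, -0.001, 2.331]
force: [0.4, 0.5, 0.6]
grip_width: 0.0002
```

```bash
python3 -m inch '[{"dx":0,"dy":-6,"dz":0,"rx":0,"ry":0,"rz":0,"hand":1},{"dx":0,"dy":-5,"dz":0,"rx":0,"ry":0,"rz":0,"hand":1},{"dx":0,"dy":-1,"dz":0,"rx":0,"ry":0,"rz":0,"hand":1},{"dx":0.4,"dy":-1.5,"dz":0,"rx":0,"ry":0,"rz":-0.025,"hand":1},{"dx":0.4,"dy":-1.5,"dz":0,"rx":0,"ry":0,"rz":-0.025,"hand":1},{"dx":0,"dy":0,"dz":0,"rx":0,"ry":0,"rz":0,"hand":1},{"dx":0,"dy":0,"dz":0,"rx":0,"ry":0,"rz":0,"hand":1}]'
python3 -m inch '[{"dx":0,"dy":6,"dz":0,"rx":0,"ry":0,"rz":0,"hand":1},{"dx":0,"dy":6,"dz":0,"rx":0,"ry":0,"rz":0,"hand":1},{"dx":0,"dy":0,"dz":-30,"rx":0,"ry":0,"rz":0,"hand":1},{"dx":0,"dy":0,"dz":-35,"rx":0,"ry":0,"rz":0,"hand":1},{"dx":26,"dy":24,"dz":0,"rx":0,"ry":0,"rz":0,"hand":1},{"dx":26,"dy":24,"dz":0,"rx":0,"ry":0,"rz":0,"hand":1},{"dx":26,"dy":24,"dz":0,"rx":0,"ry":0,"rz":0,"hand":1},{"dx":26,"dy":24,"dz":0,"rx":0,"ry":0,"rz":0,"hand":1},{"dx":26,"dy":24,"dz":0,"rx":0,"ry":0,"rz":0,"hand":1},{"dx":26,"dy":24,"dz":0,"rx":0,"ry":0,"rz":0,"hand":1}]'
python3 - <<'E'
from h import *
im,d=bot.grab_frame("top"); im=im[:,:,::-1].copy(); cv2.imwrite("pics/top10.png",im)
cv2.imwrite("pics/n10.png",cv2.resize(im[225:265,390:430],(600,600),interpolation=cv2.INTER_CUBIC))
for t in(np.array([.5605,-.0524]),at_z("top",271.5,378.3,.084)[:2]):
  for rr in(.060,.064,.068):
    out=[]
    for a in np.arange(-58,-26,.5):
        p=t+rr*np.array([np.cos(np.radians(a)),np.sin(np.radians(a))]); q=proj("top",[*p,.064])
        v=cv2.getRectSubPix(im,(1,1),(float(q[1]),float(q[0])))[0,0].astype(int); out.append("R" if v[2]>v[0]+30 else "B" if v[0]>v[2]+50 else ".")
    s="".join(out); k=[i for i,x in enumerate(s) if x!="B"]; kr=[i for i,x in enumerate(s) if x=="R"]
    print(rr,s,-58+.25*(k[0]+k[-1]),-58+.25*(kr[0]+kr[-1]))
E
```

```text
clock: 14.15
position: [0.5307, 0.0041, 0.0388]
tool_rot: [3.142, -0.0, 2.38]
force: [0.9, -0.0, 1.5]
grip_width: 0.0002
clock: 15.15
position: [0.5251, 0.2267, 0.1037]
tool_rot: [-3.141, -0.0, 2.381]
force: [-0.4, -0.4, 0.4]
grip_width: 0.0001
0.06 BBBBBBBBBBBBBBBBB.......RRRRRRRRRRRRRRRRRRR...BBBBBBBBBBBBBBBBBB -42.5 -41.5
0.064 BBBBBBBBBBBBBBBBB.......RRRRRRRRRRRRRRRRRR...BBBBBBBBBBBBBBBBBBB -42.75 -41.75
0.068 BBBBBBBBBBBBBBBBBB.......RRRRRRRRRRRRRRRRR...BBBBBBBBBBBBBBBBBBB -42.5 -41.5
0.06 BBBBBBBBBBBBBBB.......RRRRRRRRRRRRRRRRRR...BBBBBBBBBBBBBBBBBBBBB -43.75 -42.75
0.064 BBBBBBBBBBBBBBB......RRRRRRRRRRRRRRRRRRR..BBBBBBBBBBBBBBBBBBBBBB -44.0 -43.0
0.068 BBBBBBBBBBBBBBBB......RRRRRRRRRRRRRRRRRR..BBBBBBBBBBBBBBBBBBBBBB -43.75 -42.75
```

View pics/n10.png

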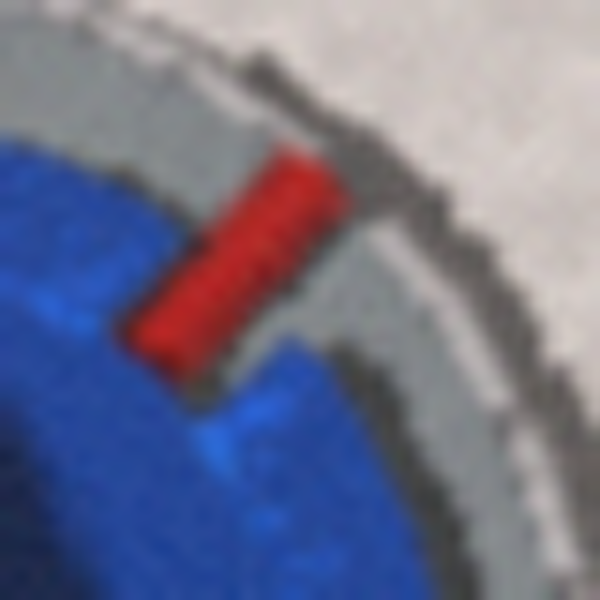

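The notch is now 1° short of centred (1 mm of the 3 mm margin). I'll go back, add the last degree, back off, lift, and then move over the hub.

```bash
python3 -m inch '[{"dx":-26,"dy":-24,"dz":0,"rx":0,"ry":0,"rz":0,"hand":1},{"dx":-26,"dy":-24,"dz":0,"rx":0,"ry":0,"rz":0,"hand":1},{"dx":-26,"dy":-24,"dz":0,"rx":0,"ry":0,"rz":0,"hand":1},{"dx":-26,"dy":-24,"dz":0,"rx":0,"ry":0,"rz":0,"hand":1},{"dx":-26,"dy":-24,"dz":0,"rx":0,"ry":0,"rz":0,"hand":1},{"dx":-26,"dy":-24,"dz":0,"rx":0,"ry":0,"rz":0,"hand":1},{"dx":0,"dy":0,"dz":0,"rx":0,"ry":0,"rz":0,"hand":1},{"dx":0,"dy":0,"dz":30,"rx":0,"ry":0,"rz":0,"hand":1},{"dx":0,"dy":0,"dz":35,"rx":0,"ry":0,"rz":0,"hand":1},{"dx":0,"dy":0,"dz":0,"rx":0,"ry":0,"rz":0,"hand":1}]'
python3 -m inch '[{"dx":0,"dy":-6,"dz":0,"rx":0,"ry":0,"rz":0,"hand":1},{"dx":0,"dy":-5,"dz":0,"rx":0,"ry":0,"rz":0,"hand":1},{"dx":0,"dy":-1,"dz":0,"rx":0,"ry":0,"rz":0,"hand":1},{"dx":0.3,"dy":-1.1,"dz":0,"rx":0,"ry":0,"rz":-0.018,"hand":1},{"dx":0,"dy":0,"dz":0,"rx":0,"ry":0,"rz":0,"hand":1},{"dx":0,"dy":0,"dz":0,"rx":0,"ry":0,"rz":0,"hand":1}]'
python3 -m inch '[{"dx":0,"dy":6,"dz":0,"rx":0,"ry":0,"rz":0,"hand":1},{"dx":0,"dy":6,"dz":0,"rx":0,"ry":0,"rz":0,"hand":1},{"dx":0,"dy":0,"dz":-30,"rx":0,"ry":0,"rz":0,"hand":1},{"dx":0,"dy":0,"dz":-15,"rx":0,"ry":0,"rz":0,"hand":1},{"dx":0,"dy":0,"dz":0,"rx":0,"ry":0,"rz":0,"hand":1},{"dx":0,"dy":0,"dz":0,"rx":0,"ry":0,"rz":0,"hand":1}]'
python3 - <<'E'
from h import *
s=bot.observe(); p=s["position"]; M=R.from_euler('xyz',s["tool_rot"]).as_matrix(); print(M.T@(np.array([.561,-.051,p[2]])-p)*1e3,s["tool_rot"])
E
```

```text
clock: 16.2
position: [0.5366, 0.0133, 0.0356]
tool_rot: [-3.137, -0.004, 2.381]
force: [0.7, 0.5, 0.6]
grip_width: 0.0002
clock: 16.8
position: [0.5301, 0.0036, 0.0392]
tool_rot: [3.141, 0.001, 2.398]
force: [1.3, 1.4, 2.1]
grip_width: 0.0
clock: 17.4
position: [0.5379, 0.0127, 0.0836]
tool_rot: [3.142, -0.0, 2.399]
force: [-0.2, -0.1, -0.5]
grip_width: 0.0001
[-6.01004756e+01 -3.12683974e+01 -2.49341471e-03] [ 3.14154475e+00 -1.65656312e-05  2.39867936e+00]
```

```bash
python3 -m inch '[{"dx":-20,"dy":-10.4,"dz":0,"rx":0,"ry":0,"rz":0,"hand":1},{"dx":-20,"dy":-10.4,"dz":0,"rx":0,"ry":0,"rz":0,"hand":1},{"dx":-20,"dy":-10.4,"dz":0,"rx":0,"ry":0,"rz":0,"hand":1},{"dx":0,"dy":0,"dz":20,"rx":0,"ry":0,"rz":0,"hand":1},{"dx":0,"dy":0,"dz":0,"rx":0,"ry":0,"rz":0,"hand":1},{"dx":0,"dy":0,"dz":0,"rx":0,"ry":0,"rz":0,"hand":1}]'
python3 tip.py pics/s11.png
```

```text
clock: 18.0
position: [0.5602, -0.0507, 0.0631]
tool_rot: [-3.14, -0.002, 2.399]
force: [-0.6, 0.6, 0.9]
grip_width: 0.0002
TCP [ 0.5602 -0.0507  0.0631] [-0.5896  0.5756  0.8598] 137.4400427726853
TCP px [262.9144 250.0516]
tip z low pcts [0.0818 0.0831 0.0837 0.0853 0.1017]
```

View pics/s11.png

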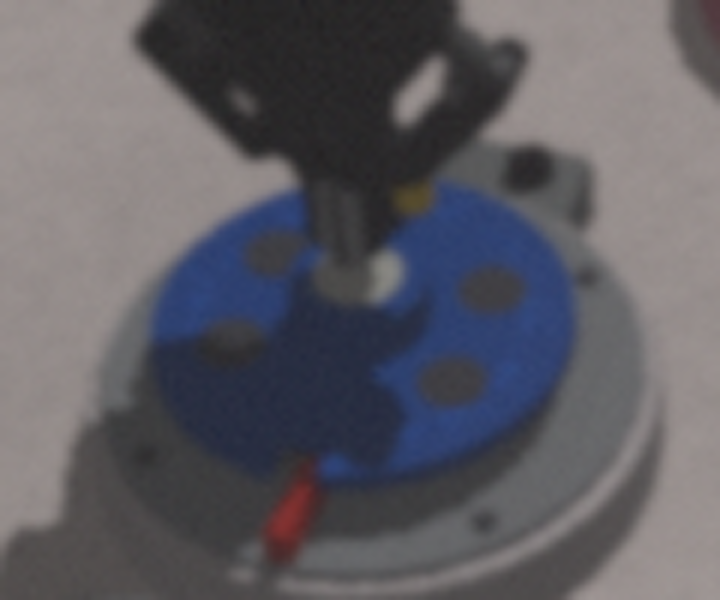

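The fingertip is over the hub spot (275,357 in the crop), and the pin lies in the notch. I'll press down in steps, watching the force.

```bash
python3 -m inch '[{"dx":0,"dy":0,"dz":8,"rx":0,"ry":0,"rz":0,"hand":1},{"dx":0,"dy":0,"dz":5,"rx":0,"ry":0,"rz":0,"hand":1},{"dx":0,"dy":0,"dz":2,"rx":0,"ry":0,"rz":0,"hand":1},{"dx":0,"dy":0,"dz":2,"rx":0,"ry":0,"rz":0,"hand":1},{"dx":0,"dy":0,"dz":2,"rx":0,"ry":0,"rz":0,"hand":1},{"dx":0,"dy":0,"dz":0,"rx":0,"ry":0,"rz":0,"hand":1}]'
python3 -m inch '[{"dx":0,"dy":0,"dz":2,"rx":0,"ry":0,"rz":0,"hand":1},{"dx":0,"dy":0,"dz":2,"rx":0,"ry":0,"rz":0,"hand":1},{"dx":0,"dy":0,"dz":0,"rx":0,"ry":0,"rz":0,"hand":1}]'
```

```text
clock: 18.65
position: [0.5608, -0.0512, 0.0446]
tool_rot: [-3.141, -0.0, 2.398]
force: [0.7, -0.2, 0.4]
grip_width: 0.0002
clock: 18.95
position: [0.5608, -0.0514, 0.0406]
tool_rot: [-3.141, -0.0, 2.398]
force: [-0.4, 0.1, 1.0]
grip_width: 0.0001
```

```bash
python3 -m inch '[{"dx":0,"dy":0,"dz":2,"rx":0,"ry":0,"rz":0,"hand":1},{"dx":0,"dy":0,"dz":2,"rx":0,"ry":0,"rz":0,"hand":1},{"dx":0,"dy":0,"dz":0,"rx":0,"ry":0,"rz":0,"hand":1}]'
python3 tip.py pics/s12.png
```

```text
clock: 19.25
position: [0.561, -0.0513, 0.0402]
tool_rot: [3.141, 0.001, 2.398]
force: [-24.8, 3.3, 79.7]
grip_width: -0.0003
TCP [ 0.561  -0.0513  0.0402] [-24.7613   3.2571  79.7114] 137.38247072550513
TCP px [271.09  250.924]
tip z low pcts [0.0684 0.0707 0.0716 0.0728 0.075 ]
```

View pics/s12.png

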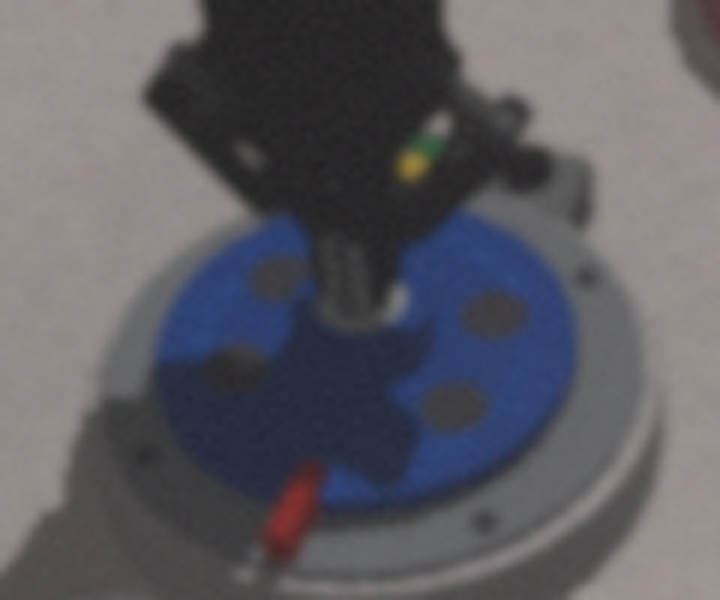

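The force jumped to 80 N, which is a hard stop, and the disc sits visibly lower. I'll release straight up now and check.

```bash
python3 -m inch '[{"dx":0,"dy":0,"dz":-5,"rx":0,"ry":0,"rz":0,"hand":1},{"dx":0,"dy":0,"dz":-30,"rx":0,"ry":0,"rz":0,"hand":1},{"dx":0,"dy":0,"dz":-35,"rx":0,"ry":0,"rz":0,"hand":1},{"dx":28,"dy":22,"dz":0,"rx":0,"ry":0,"rz":0,"hand":1},{"dx":28,"dy":22,"dz":0,"rx":0,"ry":0,"rz":0,"hand":1},{"dx":28,"dy":22,"dz":0,"rx":0,"ry":0,"rz":0,"hand":1},{"dx":28,"dy":22,"dz":0,"rx":0,"ry":0,"rz":0,"hand":1},{"dx":28,"dy":22,"dz":0,"rx":0,"ry":0,"rz":0,"hand":1},{"dx":28,"dy":22,"dz":0,"rx":0,"ry":0,"rz":0,"hand":1},{"dx":28,"dy":22,"dz":0,"rx":0,"ry":0,"rz":0,"hand":1}]'
cat > chk.py <<'E'
from h import *
import sys
np.set_printoptions(precision=4,suppress=True)
im,d=bot.grab_frame("top"); im=im[:,:,::-1].copy(); im2,d2=bot.grab_frame("scene"); im2=im2[:,:,::-1].copy()
k=sys.argv[1]; cv2.imwrite(f"pics/top{k}.png",im);cv2.imwrite(f"pics/scene{k}.png",im2)
cv2.imwrite(f"pics/c{k}.png",np.hstack([cv2.resize(im[205:345,310:450],(400,400),interpolation=2),cv2.resize(im2[220:320,190:290],(400,400),interpolation=2)]))
D0=np.load("top0.npy"); f,cx,cy,o,M=cal("top")
Rr,C=np.mgrid[0:480,0:640]
def Z(d): return o+(np.stack([(C-cx)/f,(Rr-cy)/f,np.ones((480,640))],-1)*d[...,None])@M.T
for nm,dd in(("start",D0),("now",d)):
    X=Z(dd); v=X[...,:2]-np.array([.5605,-.051]); r=np.hypot(v[...,0],v[...,1]); a=np.degrees(np.arctan2(v[...,1],v[...,0]))
    hub=(r<.015)&(dd>0); print(nm,"hub z",np.median(X[...,2][hub]))
    ring=(r>.03)&(r<.066)&(dd>0)&(X[...,2]<.08)
    print("  disc z by octant",np.array([np.median(X[...,2][ring&(a>=q)&(a<q+45)]) for q in range(-180,180,45)]))
    b=(r>.08)&(r<.095)&(dd>0);print("  drum z",np.median(X[...,2][b]))
E
python3 chk.py 13
```

```text
clock: 20.3
position: [0.5204, 0.1958, 0.1066]
tool_rot: [-3.141, 0.0, 2.398]
force: [0.3, 1.0, -0.4]
grip_width: 0.0
start hub z 0.0846798377565996
  disc z by octant [0.0643 0.0643 0.0646 0.0646 0.0644 0.0643 0.0644 0.0645]
  drum z 0.040327241025447824
now hub z 0.0727824858974293
  disc z by octant [0.0526 0.0525 0.0524 0.0524 0.0525 0.0525 0.0525 0.0524]
  drum z 0.040277925170018825
```

View pics/c13.png

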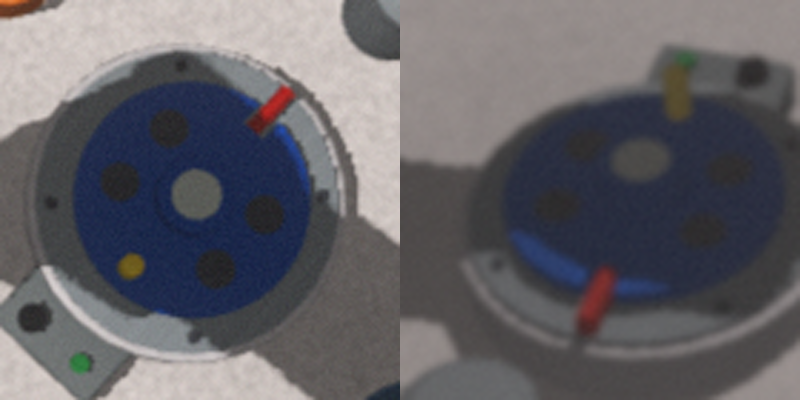

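The hub is 11.9 mm lower at 72.8 mm. The disc face is level at 52.5 mm in all octants (expected 52), and the pin stands in the notch at crop (108,272). I'll hand in after checking the bystanders against the first picture.

```bash
python3 - <<'E'
from h import *
a=cv2.imread("pics/top0.png",0);b=cv2.imread("pics/top13.png",0)
for n,(r,c,k) in dict(shaker=(202,455,30),cutter=(189,312,28),bowl=(367,457,36)).items():
    t=cv2.Canny(a[r-k:r+k,c-k:c+k],60,140).astype(np.float32); w=cv2.Canny(b[r-k:r+k,c-k:c+k],60,140).astype(np.float32)
    print(n,cv2.phaseCorrelate(t,w))
s=bot.observe(); print(s["clock"],s["force"]); print(bot.job_done())
E
```

```text
shaker ((-0.03723039042503018, -0.29321289672359896), 0.7952103866471185)
cutter ((0.07748358051341597, 0.1252703295221167), 1.038785187403361)
bowl ((-0.4123618664773332, 0.14585208062837296), 0.5560231201442671)
20.4 [-0.09954356 -0.31796231 -0.4650711 ]
the job is handed in; nothing more can be done
None
```

The disc is fully home and level with the red pin standing in its notch, and I handed the job in at 20.4 s. I pushed the yellow peg about 99° counter-clockwise with the shut fingertips, then pressed on the hub.

**Last checks**
- **Height:** the hub fell from 84.7 to 72.8 mm. The disc's top face reads 52.4–52.6 mm all round, against an expected 52 mm.
- **Pin:** it shows standing in the notch in both camera views.
- **Bystanders:** the shaker, bowl and cutter ring moved less than 0.5 px between the first and last pictures, which I take as undisturbed.
- **Robot:** the arm stands clear, with no contact force on the tool.

**What disagreed**
- **Fingertip height:** the fingertips ended about 35 mm above the reported tool height. My first sweep passed over the peg without touching it, and I corrected this from the depth pictures.
- **Pressing force:** the last press step ran into the hard stop at about 80 N, below the 120 N wrist limit, and I released straight away. The press went through the fingertips. I did not measure whether the gripper body touched anything, but no contact showed in the pictures.

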